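Sample drawers: shut two, push out the next

TASK

The stock count moves on to the next sample drawer. With the fingertips, push both open drawers of the bottom row fully shut; then reach into the part-open drawer of the top row and push its front out toward the robot from the inside until it is fully open. Only push: nothing is to be pinched or pulled: keep off the pull block on the front of that top drawer, leave the other drawers shut, and do not lift or shift the loose things around the rack.

Things in the scene. Friction and masses are not known exactly. Their poses are not given: they have to be found in the camera images.
- rack: flat grey base plate 180 x 370 x 12 mm, fixed, under three orange drawer towers side by side. Origin: centre of its underside. +x points from the rack's front to its back (the way drawers close), y along the row of towers, z up. The rack's front face is the plane x = -90 mm here; drawers slide out of it toward -x. Small loose things stand on the towers, 40 mm behind the middle line
- tower_a: fixed orange tower 180 deep (x), 120 wide, 92 high, top 104 mm above the table, with a bottom drawer low_a and a top drawer top_a; which tower is left, middle or right varies, 122 mm apart. Origin: centre of its underside; axes as the rack's
- tower_b: fixed orange tower 180 deep (x), 120 wide, 92 high, top 104 mm above the table, with a bottom drawer low_b and a top drawer top_b; which tower is left, middle or right varies, 122 mm apart. Origin: centre of its underside; axes as the rack's
- tower_c: fixed orange tower 180 deep (x), 120 wide, 92 high, top 104 mm above the table, with a bottom drawer low_c and a top drawer top_c; which tower is left, middle or right varies, 122 mm apart. Origin: centre of its underside; axes as the rack's
- low_a (a joint): how far the bottom-row drawer of tower a is pulled out, m: 0 = shut, front plate flush with the rack's front face; 0.12 = fully open at its stop. Slides with about 1.5 N of friction plus light damping, stays where it is left; starts open by 50 to 110 mm
- top_a (a joint): how far the top-row drawer of tower a is pulled out, m: 0 = shut, front plate flush with the rack's front face; 0.12 = fully open at its stop. Slides with about 1.5 N of friction plus light damping, stays where it is left; starts shut and stays shut
- low_b (a joint): how far the bottom-row drawer of tower b is pulled out, m: 0 = shut, front plate flush with the rack's front face; 0.12 = fully open at its stop. Slides with about 1.5 N of friction plus light damping, stays where it is left; starts open by 50 to 110 mm
- top_b (a joint): how far the top-row drawer of tower b is pulled out, m: 0 = shut, front plate flush with the rack's front face; 0.12 = fully open at its stop. Slides with about 1.5 N of friction plus light damping, stays where it is left; starts shut and stays shut
- low_c (a joint): how far the bottom-row drawer of tower c is pulled out, m: 0 = shut, front plate flush with the rack's front face; 0.12 = fully open at its stop. Slides with about 1.5 N of friction plus light damping, stays where it is left; starts shut and stays shut
- top_c (a joint): how far the top-row drawer of tower c is pulled out, m: 0 = shut, front plate flush with the rack's front face; 0.12 = fully open at its stop. Slides with about 1.5 N of friction plus light damping, stays where it is left; starts part open by 58 to 75 mm
- low_a_front (a point): drawer low_a: open-topped grey tub 106 wide, 170 long, walls 30 high, 8 mm of seen-only parts on its floor; pull block 96 wide (y), 14 high, 12 deep at the top of its front plate (4 thick, 38 high). Point: centre of the block's outer (-x) face, 47 mm above the table, axes as the rack's. Plate 12 to 16 mm behind it (+x), rim 8 mm above, tub floor 26 mm below it
- low_b_front (a point): drawer low_b: open-topped grey tub 106 wide, 170 long, walls 30 high, 8 mm of seen-only parts on its floor; pull block 96 wide (y), 14 high, 12 deep at the top of its front plate (4 thick, 38 high). Point: centre of the block's outer (-x) face, 47 mm above the table, axes as the rack's. Plate 12 to 16 mm behind it (+x), rim 8 mm above, tub floor 26 mm below it
- top_c_front (a point): drawer top_c: open-topped grey tub 106 wide, 170 long, walls 30 high, 8 mm of seen-only parts on its floor; pull block 96 wide (y), 14 high, 12 deep at the top of its front plate (4 thick, 38 high). Point: centre of the block's outer (-x) face, 91 mm above the table, axes as the rack's. Plate 12 to 16 mm behind it (+x), rim 8 mm above, tub floor 26 mm below it
- jar: closed jar, 56 mm across, 75 high, upright on the table near the rack's left front corner. A bystander, loose; origin at the centre of its underside
- pot: open blue plastic pot, 52 mm across, 50 high, upright on top of the rack. A bystander, loose; origin at the centre of its underside
- reel: flat black ring 70 mm across, 22 high, lying on the table to the left of and before the rack. A bystander, loose; origin at the centre of its underside
- bin: small open blue bin 150 x 110 x 55 mm on the table to the right of the rack. A bystander, loose; origin at the centre of its underside
- stamp: wooden hand stamp, 40 mm across, 42 high, upright on the table in front of the rack. A bystander, loose; origin at the centre of its underside
- gauge: steel gauge block 60 x 35 x 20 mm lying on the table to the right of and before the rack. A bystander, loose; origin at the centre of its underside
- can: closed can, 50 mm across, 60 high, upright on top of the rack. A bystander, loose; origin at the centre of its underside

How it is judged:
On the way, in this order (a step that is already met when the one before it is completed fails the run):
1. both open bottom-row drawers are pushed shut (in either order) (value of joint each of low_a, low_b below 0.006 m), for 0.2 s.
2. then the part-open top-row drawer is pushed fully open (value of joint top_c above 0.112 m), for 0.2 s.
At the end, for the whole second after the job is handed in: all three bottom drawers and the other two top drawers are within 6 mm of shut, drawer top_c is open by more than 112 mm of its 120 mm, and low_a, low_b and top_c are at rest (under 10 mm/s) (all of step 1 and value of joint each of top_a, top_b, low_c below 0.006 m and value of joint top_c above 0.112 m and velocity of joint low_a between -0.01 and 0.01 m/s and velocity of joint low_b between -0.01 and 0.01 m/s and velocity of joint top_c between -0.01 and 0.01 m/s); the robot touches nothing.
It fails at once if the top-row drawer's pull block is gripped or pressed (more than 5 N on it from the fingers) (contact force between top_c_c5 and the fingers above 5 N).
It fails at once if the top-row drawer is pinched by a side wall (more than 15 N on the wall from the fingers) (contact force between any of top_c_c3, top_c_c4 and the fingers above 15 N).
It fails at once if a drawer that was shut is pulled open by more than 20 mm (value of joint any of top_a, top_b, low_c above 0.02 m).
It fails at once if a loose bystander is lifted, carried or shifted by more than 30 mm (distance of any of jar, pot, reel, bin, stamp, gauge, can from where it was at the start of the episode above 0.03 m).
It fails at once if an upright bystander is tipped over (angle between any of jar, pot, stamp, can's own z axis and vertical above 0.5 rad).
It also fails if it takes over 58 s, if anything falls off the work surface, if the arm or the gripper's body presses on something with over 40 N, if the wrist force passes 120 N, or if a joint passes its speed limit or range.

ROBOT

A 7-joint arm with a two-finger parallel gripper is mounted at the origin on the work surface. World frame = base frame: x ahead of the robot, y to its left, z up, the work surface at z = 0. Lengths are in m, angles in rad, forces in N, time in s.
With the tool pointing down it reaches from about 0.375 to 0.925 m from the base axis. Payload 3.1 kg.
Tool frame: the origin (TCP) lies on the centre line of the jaws, within the pads' length; the fingertips stand 22 mm ahead of it and the grasp point (between the pads) lies 3 mm ahead of it; z points along the fingers, y is the line along which they close (so a half turn about z gives the same grasp; the last joint's range is limited). The gripper opens to 85 mm and grips with 20 to 120 N. Pads are 22 mm wide; open, the fingers measure 114 mm over their backs; the gripper's body (76 mm by 85 mm) begins 54 mm behind the grasp point. The pads swing forward as they close: fully open they stand 13 mm farther back than shut.
Start: joints at [1.135, 0.383, 0.044, 1.598, -0.018, 1.161, -0.05], TCP at [0.215, -0.613, 0.253] pointing down, gripper open.
Joint ranges: [-2.61, 2.61], [-0.41, 2.15], [-1.48, 1.57], [0, 2.5], [-1.57, 4.71], [0.05, 1.97], [-2.85, 2.85]. Speed limits (rad/s): [2.79, 2.79, 3.14, 3.14, 3.14, 3.14, 3.14].

INTERFACE

Orientations are given as a 3x3 rotation matrix whose columns are the frame's x, y, z axes.
In Python, from workcell import r gives the robot as it stands.
- The arm moves only by the tool drive_tool, never from a script. Its argument "series" is a list of rows, each an object of numbers: "tx", "ty", "tz": the shift along the tool's x, y, z in mm; "rx", "ry", "rz": the turn, a rotation vector about the tool's x, y, z in degrees. A call has 1 to 20 rows; each row is the pose to reach, as a shift and turn from the pose commanded when the call began, along the tool's axes at that moment; what a row does not reach only later rows make up. A row lasts 1/10 s, in which the tool goes at most 50 mm and 8.59 degrees, less where a joint would pass 70% of its speed; a pose out of reach is approached as far as the arm can. A call with a gripper value outside its range is refused whole. "claw" is the opening, from 0 (shut) to 1 (fully open), set as the call begins (left out, the last holds). The fingers move at their own pace and stop on an object; "grip_force" is the grip in N (left out, the last holds). Time passes only in rows, so rows that repeat a pose let the fingers close. It gives the time, the measured TCP pose, the force, the opening and the grip force at its end, in the units of the state.
- r.state(): the state, without advancing time (a new reading comes with each control period).
- r.grab_frame(name): name is "scene" or "top" or "wrist"; returns (picture, depth): 420x560x3 uint8, red, green, blue; 420x560 float32, m along the optical axis (not along the pixel's ray), 0 where there is no reading.
- r.camera_model(name): a dict with "vertical_fov" (degrees; the focal length in pixels is half the picture's height over the tangent of half this angle, whatever the lens; pixels are square), "cx", "cy" (the principal point, pixels), "k1" (the pictures are not rectified: a ray, as slopes to the right and down, at radius r is drawn at 1 + k1 r^2 times it, then the intrinsics apply), "R" (3x3) and "t" (3): a world point X has camera coordinates R X + t. Camera axes: x right, y down, z forward; pixel columns grow to the right and rows downward; lengths in m; the calibration is good to about 2 mm. A picture is of the moment at which its call begins: read the wrist's pose just before it. camera_model takes no time and is no camera call; for the wrist camera it gives the pose at the moment of the call.
- r.job_done(): hands the job in; it is judged then, once.
Trained networks look in the newest picture that a camera, given by its name, has taken for a name from the list of things; names that differ only in an ending like _2 or _b are one class to them, and where a whole thing is asked for, a point or a joint stands for the part that bears it (a point fixed in the world has none). Each returns a list of dicts, best first, with "p" (0 to 1); they miss things now and then, are a little off and sometimes report something else, mostly with a low value. They report only what shows in the picture. A call takes as long as a camera call.
- r.search_frame(thing, camera): "rect" ([left, top, right, bottom] in pixels, round what is visible of it).
- r.masks_of(thing, camera): "region" (420x560 bool, what is visible of it) and "rect" ([left, top, right, bottom] in pixels, round what is visible of it).
The state is a dict: "clock": time; "qpos": joint angles; "joint_velocities": joint speeds; "effort": joint torques, N m; "tool_pos": TCP position; "orientation": TCP orientation; "force": force on the tool from outside, world axes, zero at the start; "moment": the same for the moment, N m; "grip_width": finger opening in m; "grasp_force": force on a finger pad.
Only numpy, scipy, OpenCV 4.12 (cv2) and the standard library are available. Lean on these libraries where they do the work, as an engineer would, in place of code of your own. Each camera call takes 0.05 s, during which the arm holds its last target. There are 200 camera calls.

## Working session

There is one attempt and no reset: what is moved stays moved. The work goes in short steps, Python scripts to look and compute and a tool call to move; the robot and the scene stay as the last step left them, time stands still between calls to the robot, and variables do not carry over. Pictures are saved under pics/ and viewed, at most 10 in all, crops included, and the job is handed in when it is done.

Besides the shell and the picture viewer there is one more tool, called as name(argument=value, ...), one argument or row to a line, values as JSON. drive_tool: Moves the arm, as the interface text tells. Its arguments: {"type":"object","properties":{"series":{"type":"array"},"claw":{"type":"number"},"grip_force":{"type":"number"}},"required":["series"]}

```bash
mkdir -p pics
cat > h.py <<'E'
import numpy as np,cv2
from workcell import r
def world(name,depth,us,vs,m=None):
    m=m or r.camera_model(name)
    f=210/np.tan(np.radians(m["vertical_fov"])/2)
    K=np.array([[f,0,m["cx"]],[0,f,m["cy"]],[0,0,1]])
    p=cv2.undistortPoints(np.stack([us,vs],-1).astype(float).reshape(-1,1,2),K,np.array([m["k1"],0,0,0.]))[:,0]
    d=depth[vs,us]; c=np.c_[p*d[:,None],d]
    return (c-np.array(m["t"]))@np.array(m["R"])
def cloud(name,depth,m=None):
    vs,us=np.mgrid[0:420,0:560]; P=world(name,depth,us.ravel(),vs.ravel(),m).reshape(420,560,3)
    P[depth==0]=np.nan; return P
E
python3 - <<'E'
from h import *
for n in("scene","top"):
    im,d=r.grab_frame(n); cv2.imwrite(f"pics/{n}0.png",im[...,::-1]); np.save(f"{n}.npy",d)
s=r.state(); print(s["clock"],s["tool_pos"],np.round(s["orientation"],3),s["force"])
d=np.load("top.npy"); P=cloud("top",d)
for t in("rack","tower_a","low_a_front","top_c_front","jar","pot","reel","bin","stamp","gauge","can"):
    for q in r.masks_of(t,"top")[:6]:
        if q["p"]<.3: continue
        X=P[q["region"]]; X=X[~np.isnan(X[:,0])]
        print(t,round(q["p"],2),np.round(q["rect"]),np.round(np.percentile(X,[3,50,97],axis=0),3).tolist())
E
```

```text
0.1 [ 0.21515139 -0.61250114  0.25199623] [[ 0.943  0.331 -0.001]
 [ 0.331 -0.943  0.002]
 [-0.    -0.002 -1.   ]] [ 0.14073702  0.22128584 -0.33369815]
rack 0.46 [203. 202. 259. 244.] [[0.537, 0.057, 0.063], [0.571, 0.109, 0.066], [0.607, 0.158, 0.1]]
tower_a 0.82 [198. 108. 267. 245.] [[0.542, 0.046, 0.064], [0.654, 0.109, 0.103], [0.781, 0.159, 0.106]]
tower_a 0.69 [325. 104. 395. 250.] [[0.528, -0.196, 0.02], [0.645, -0.143, 0.104], [0.774, -0.083, 0.107]]
tower_a 0.56 [268. 104. 331. 263.] [[0.501, -0.072, 0.02], [0.646, -0.017, 0.103], [0.775, 0.036, 0.106]]
low_a_front 0.71 [230. 113. 260. 142.] [[0.716, 0.052, 0.106], [0.746, 0.075, 0.13], [0.763, 0.096, 0.155]]
low_a_front 0.63 [265. 207. 323. 267.] [[0.494, -0.065, 0.018], [0.541, -0.015, 0.022], [0.592, 0.036, 0.056]]
top_c_front 0.84 [204. 201. 258. 243.] [[0.537, 0.057, 0.063], [0.572, 0.109, 0.066], [0.607, 0.158, 0.1]]
top_c_front 0.41 [264. 108. 330. 264.] [[0.501, -0.072, 0.02], [0.646, -0.017, 0.103], [0.775, 0.037, 0.106]]
jar 0.75 [146. 203. 182. 235.] [[0.559, 0.223, 0.013], [0.582, 0.241, 0.074], [0.607, 0.271, 
[... 233 characters left out ...]
76. 289.] [[0.451, 0.232, 0.007], [0.48, 0.264, 0.022], [0.51, 0.295, 0.025]]
reel 0.32 [268. 211. 322. 263.] [[0.494, -0.064, 0.019], [0.541, -0.014, 0.022], [0.591, 0.036, 0.056]]
bin 0.69 [401. 133. 462. 211.] [[0.597, -0.348, 0.002], [0.673, -0.302, 0.006], [0.743, -0.236, 0.056]]
bin 0.63 [265. 207. 323. 260.] [[0.494, -0.064, 0.019], [0.541, -0.014, 0.022], [0.591, 0.036, 0.056]]
stamp 0.68 [286. 287. 306. 310.] [[0.4, -0.033, 0.009], [0.418, -0.017, 0.016], [0.432, -0.001, 0.042]]
gauge 0.73 [405. 242. 429. 275.] [[0.473, -0.276, 0.007], [0.499, -0.259, 0.02], [0.526, -0.244, 0.023]]
can 0.59 [330. 112. 358. 146.] [[0.708, -0.117, 0.11], [0.728, -0.094, 0.163], [0.754, -0.074, 0.166]]
```

View pics/top0.png

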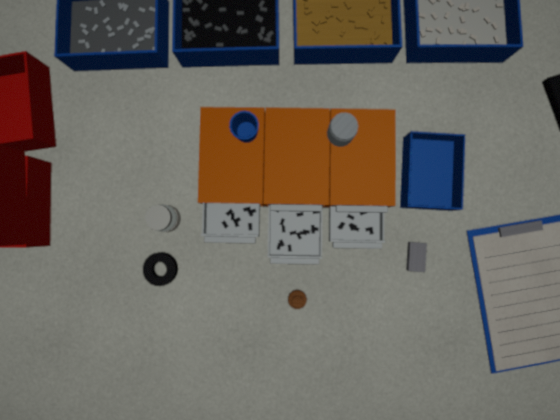

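Run:
```python
from h import *
P=cloud("top",np.load("top.npy")).reshape(-1,3); P=P[~np.isnan(P[:,0])]
# rack yaw from tower top
T=P[(abs(P[:,2]-.104)<.005)&(P[:,0]>.5)&(P[:,0]<.85)&(abs(P[:,1])<.3)]
rc=cv2.minAreaRect((T[:,:2]*1000).astype(np.float32)); print("tops",rc)
ys=np.arange(-.19,.16,.01); 
fr=[]
for y in ys:
    S=T[abs(T[:,1]-y)<.006]; S=S[S[:,0]>.58]; fr.append(S[:,0].min() if len(S) else np.nan)
print(np.round(fr,3))
# columns: front x extents by height band
for y in (.14,.109,.08,.03,-.017,-.05,-.11,-.14,-.17):
    S=P[abs(P[:,1]-y)<.006]
    for lo,hi in((.04,.06),(.084,.102)):
        Q=S[(S[:,2]>lo)&(S[:,2]<hi)&(S[:,0]>.44)&(S[:,0]<.7)]
        print(y,lo,len(Q),np.round([Q[:,0].min(),Q[:,0].max()],3) if len(Q) else "")
```

```text
tops ((658.1497192382812, -17.09161376953125), (364.642578125, 253.6970672607422), 88.3740463256836)
[0.599 0.588 0.588 0.589 0.589 0.591 0.591 0.591 0.591 0.59  0.593 0.602
 0.602 0.59  0.59  0.592 0.592 0.593 0.593 0.593 0.593 0.593 0.597 0.606
 0.606 0.606 0.606 0.606 0.607 0.607 0.607 0.609 0.609 0.609 0.609]
0.14 0.04 0 
0.14 0.084 80 [0.536 0.697]
0.109 0.04 0 
0.109 0.084 80 [0.535 0.698]
0.08 0.04 0 
0.08 0.084 66 [0.533 0.696]
0.03 0.04 62 [0.492 0.604]
0.03 0.084 45 [0.593 0.695]
-0.017 0.04 53 [0.492 0.505]
-0.017 0.084 62 [0.591 0.698]
-0.05 0.04 62 [0.489 0.505]
-0.05 0.084 58 [0.59  0.688]
-0.11 0.04 49 [0.519 0.535]
-0.11 0.084 57 [0.589 0.699]
-0.14 0.04 55 [0.519 0.535]
-0.14 0.084 58 [0.587 0.691]
-0.17 0.04 48 [0.519 0.532]
-0.17 0.084 61 [0.587 0.7  ]
```

The top view shows the part-open top drawer on the left tower (about 230,222). The open low drawers are in the middle (295,235) and on the right (357,227). The rack is yawed about -1.6°, the stamp is at (297,299), and the blocks of the shut top drawers stick out of the front. I'll do the right low drawer first, with the tool tilted so the fingertip leads.

```bash
cat >> h.py <<'E'
from scipy.spatial.transform import Rotation as Ro
YAW=-1.63
def target(tilt): # tool x along rack +x, z down tilted forward by tilt deg
    c,s=np.cos(np.radians(tilt)),np.sin(np.radians(tilt))
    B=np.array([[c,0,s],[0,-1,0],[s,0,-c]])
    return Ro.from_euler("z",YAW,degrees=True).as_matrix()@B
def rel(p,tilt):
    s=r.state(); R0=np.array(s["orientation"])
    R1=target(tilt)
    print("t",np.round(R0.T@(np.array(p)-s["tool_pos"])*1000,1),"r",np.round(np.degrees(Ro.from_matrix(R0.T@R1).as_rotvec()),1))
E
python3 -c "
from h import *
print(np.linalg.det(target(20)))
rel([.465,-.140,.16],20)"
```

```text
1.0
t [ 392.3 -363.8   93.3] r [-3.7 19.8 20.8]
```

drive_tool(
  series=[
    {"tx": 392,"ty": -364,"tz": 93,"rx": -3.7,"ry": 19.8,"rz": 20.8},
    {"tx": 392,"ty": -364,"tz": 93,"rx": -3.7,"ry": 19.8,"rz": 20.8},
    {"tx": 392,"ty": -364,"tz": 93,"rx": -3.7,"ry": 19.8,"rz": 20.8},
    {"tx": 392,"ty": -364,"tz": 93,"rx": -3.7,"ry": 19.8,"rz": 20.8},
    {"tx": 392,"ty": -364,"tz": 93,"rx": -3.7,"ry": 19.8,"rz": 20.8},
    {"tx": 392,"ty": -364,"tz": 93,"rx": -3.7,"ry": 19.8,"rz": 20.8},
    {"tx": 392,"ty": -364,"tz": 93,"rx": -3.7,"ry": 19.8,"rz": 20.8},
    {"tx": 392,"ty": -364,"tz": 93,"rx": -3.7,"ry": 19.8,"rz": 20.8},
    {"tx": 392,"ty": -364,"tz": 93,"rx": -3.7,"ry": 19.8,"rz": 20.8},
    {"tx": 392,"ty": -364,"tz": 93,"rx": -3.7,"ry": 19.8,"rz": 20.8},
    {"tx": 392,"ty": -364,"tz": 93,"rx": -3.7,"ry": 19.8,"rz": 20.8},
    {"tx": 392,"ty": -364,"tz": 93,"rx": -3.7,"ry": 19.8,"rz": 20.8},
    {"tx": 392,"ty": -364,"tz": 93,"rx": -3.7,"ry": 19.8,"rz": 20.8},
    {"tx": 392,"ty": -364,"tz": 93,"rx": -3.7,"ry": 19.8,"rz": 20.8},
    {"tx": 392,"ty": -364,"tz": 93,"rx": -3.7,"ry": 19.8,"rz": 20.8},
  ],
  claw=0,
)

```text
clock: 2.15
tool_pos: [0.4641, -0.1417, 0.1605]
orientation: [[0.939, -0.033, 0.342], [-0.03, -0.999, -0.012], [0.343, 0.001, -0.939]]
force: [-0.0, -0.4, 0.6]
grip_width: -0.0001
grasp_force: 0.0
```

Run:
```python
from h import *
s=r.state(); print(s["clock"],s["tool_pos"],np.round(s["orientation"],2),s["grip_width"])
im,d=r.grab_frame("scene"); cv2.imwrite("pics/s1.png",im[...,::-1])
P=cloud("scene",d).reshape(-1,3); R=np.array(s["orientation"]); L=(P-s["tool_pos"])@R
L=L[(abs(L[:,0])<.03)&(abs(L[:,1])<.05)&(L[:,2]>-.03)&(L[:,2]<.06)]
print(len(L),np.histogram(L[:,2],bins=np.arange(-.03,.062,.005)),np.round(np.percentile(L,[1,99],axis=0),3))
rel([.465,-.140,.061],20)
```

```text
2.15 [ 0.46411913 -0.14174234  0.16045481] [[ 0.94 -0.03  0.34]
 [-0.03 -1.   -0.01]
 [ 0.34  0.   -0.94]] -9.209445992761542e-05
301 (array([62, 37, 25, 31, 28, 29, 28, 26, 22, 13,  0,  0,  0,  0,  0,  0,  0,
        0]), array([-3.0000000e-02, -2.5000000e-02, -2.0000000e-02, -1.5000000e-02,
       -1.0000000e-02, -5.0000000e-03,  6.9388939e-18,  5.0000000e-03,
        1.0000000e-02,  1.5000000e-02,  2.0000000e-02,  2.5000000e-02,
        3.0000000e-02,  3.5000000e-02,  4.0000000e-02,  4.5000000e-02,
        5.0000000e-02,  5.5000000e-02,  6.0000000e-02])) [[-0.005 -0.026 -0.03 ]
 [ 0.016  0.03   0.018]]
t [-33.3  -1.8  93.7] r [ 0.1 -0.  -0.2]
```

View pics/s1.png

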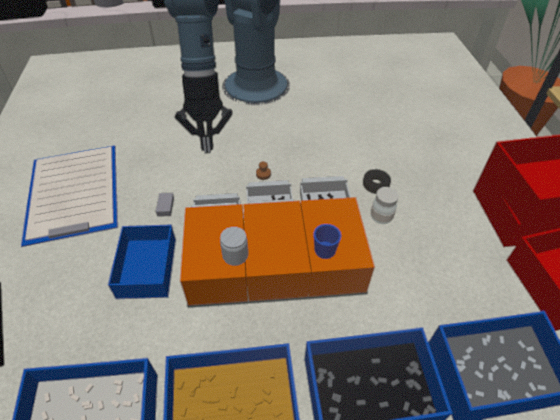

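The scene view shows the shut fingers (207,145) clear of everything. The depth puts the tip about 20 mm ahead of the TCP, as stated. Next I go down and push the right low drawer.

drive_tool(
  series=[
    {"tx": -16,"tz": 47,"ty": -2},
    {"tx": -33,"tz": 94,"ty": -2},
    {"tx": -33,"tz": 94,"ty": -2},
    {"tx": -14,"tz": 101,"ty": -2},
    {"tx": -5,"tz": 104,"ty": -2},
    {"tx": 4,"tz": 107.5,"ty": -2},
    {"tx": 14,"tz": 111,"ty": -2},
    {"tx": 23,"tz": 114.5,"ty": -2},
    {"tx": 33,"tz": 118,"ty": -2},
    {"tx": 42,"tz": 121.5,"ty": -2},
    {"tx": 50,"tz": 124,"ty": -2},
    {"tx": 56,"tz": 126.5,"ty": -2},
    {"tx": 60,"tz": 128,"ty": -2},
    {"tx": 64,"tz": 129,"ty": -2},
    {"tx": 64,"tz": 129,"ty": -2},
    {"tx": 64,"tz": 129,"ty": -2},
  ],
)

```text
invalid input at $.series[0]: expected keys tx, ty, tz, rx, ry, rz
```

drive_tool(
  series=[
    {"tx": -16,"tz": 47,"ty": -2,"rx": 0,"ry": 0,"rz": 0},
    {"tx": -33,"tz": 94,"ty": -2,"rx": 0,"ry": 0,"rz": 0},
    {"tx": -33,"tz": 94,"ty": -2,"rx": 0,"ry": 0,"rz": 0},
    {"tx": -14,"tz": 101,"ty": -2,"rx": 0,"ry": 0,"rz": 0},
    {"tx": -5,"tz": 104,"ty": -2,"rx": 0,"ry": 0,"rz": 0},
    {"tx": 4,"tz": 107.5,"ty": -2,"rx": 0,"ry": 0,"rz": 0},
    {"tx": 14,"tz": 111,"ty": -2,"rx": 0,"ry": 0,"rz": 0},
    {"tx": 23,"tz": 114.5,"ty": -2,"rx": 0,"ry": 0,"rz": 0},
    {"tx": 33,"tz": 118,"ty": -2,"rx": 0,"ry": 0,"rz": 0},
    {"tx": 42,"tz": 121.5,"ty": -2,"rx": 0,"ry": 0,"rz": 0},
    {"tx": 50,"tz": 124,"ty": -2,"rx": 0,"ry": 0,"rz": 0},
    {"tx": 56,"tz": 126.5,"ty": -2,"rx": 0,"ry": 0,"rz": 0},
    {"tx": 60,"tz": 128,"ty": -2,"rx": 0,"ry": 0,"rz": 0},
    {"tx": 64,"tz": 129,"ty": -2,"rx": 0,"ry": 0,"rz": 0},
    {"tx": 64,"tz": 129,"ty": -2,"rx": 0,"ry": 0,"rz": 0},
    {"tx": 64,"tz": 129,"ty": -2,"rx": 0,"ry": 0,"rz": 0},
  ],
)

```text
clock: 3.8
tool_pos: [0.5695, -0.1405, 0.0612]
orientation: [[0.939, -0.028, 0.343], [-0.027, -1.0, -0.01], [0.344, 0.0, -0.939]]
force: [-0.7, -0.0, 0.3]
grip_width: -0.0001
grasp_force: 0.0
```

drive_tool(
  series=[
    {"tx": 1.9,"tz": 0.7,"ty": 0,"rx": 0,"ry": 0,"rz": 0},
    {"tx": 3.8,"tz": 1.4,"ty": 0,"rx": 0,"ry": 0,"rz": 0},
    {"tx": 3.8,"tz": 1.4,"ty": 0,"rx": 0,"ry": 0,"rz": 0},
  ],
)

```text
clock: 4.1
tool_pos: [0.5725, -0.1407, 0.0608]
orientation: [[0.94, -0.029, 0.341], [-0.027, -1.0, -0.01], [0.341, 0.0, -0.94]]
force: [-3.2, -0.2, 1.6]
grip_width: 0.0003
grasp_force: 1.4
```

Run:
```python
from h import *
d=r.grab_frame("top")[1]; P=cloud("top",d).reshape(-1,3)
for y in(-.18,-.165,-.14,-.05,-.017):
    S=P[abs(P[:,1]-y)<.006]
    for lo,hi in((.03,.062),(.084,.102)):
        Q=S[(S[:,2]>lo)&(S[:,2]<hi)&(S[:,0]>.44)&(S[:,0]<.7)]
        print(y,lo,len(Q),np.round([Q[:,0].min(),Q[:,0].max()],3) if len(Q) else "")
```

```text
-0.18 0.03 5 [0.587 0.587]
-0.18 0.084 64 [0.568 0.698]
-0.165 0.03 6 [0.587 0.587]
-0.165 0.084 68 [0.57  0.698]
-0.14 0.03 21 [0.579 0.588]
-0.14 0.084 74 [0.569 0.698]
-0.05 0.03 69 [0.489 0.561]
-0.05 0.084 71 [0.59  0.696]
-0.017 0.03 62 [0.491 0.554]
-0.017 0.084 63 [0.591 0.698]
```

drive_tool(
  series=[
    {"tx": 1.9,"tz": 0.7,"ty": 0,"rx": 0,"ry": 0,"rz": 0},
    {"tx": 3.8,"tz": 1.4,"ty": 0,"rx": 0,"ry": 0,"rz": 0},
    {"tx": 3.8,"tz": 1.4,"ty": 0,"rx": 0,"ry": 0,"rz": 0},
  ],
)

```text
clock: 4.45
tool_pos: [0.5729, -0.141, 0.0591]
orientation: [[0.942, -0.029, 0.334], [-0.028, -1.0, -0.01], [0.334, -0.0, -0.943]]
force: [-10.1, 1.9, 6.3]
grip_width: -0.0003
grasp_force: 4.9
```

Run:
```python
from h import *
rel([.465,-.140,.061],20); rel([.440,-.140,.14],20);rel([.440,-.017,.14],20);rel([.446,-.017,.061],20)
```

```text
t [-101.     2.2  -37.8] r [ 0.   0.5 -0.1]
t [ -98.2    2.9 -120.6] r [ 0.   0.5 -0.1]
t [-101.6 -120.1 -121.8] r [ 0.   0.5 -0.1]
t [-122.3 -120.2  -45.3] r [ 0.   0.5 -0.1]
```

drive_tool(
  series=[
    {"tx": -24,"tz": -9,"ty": 2,"rx": 0,"ry": 0,"rz": 0},
    {"tx": 0,"tz": -85,"ty": 2,"rx": 0,"ry": 0,"rz": 0},
    {"tx": 0,"tz": -85,"ty": 2,"rx": 0,"ry": 0,"rz": 0},
    {"tx": -96,"tz": -120,"ty": -120,"rx": 0,"ry": 0,"rz": 0},
    {"tx": -96,"tz": -120,"ty": -120,"rx": 0,"ry": 0,"rz": 0},
    {"tx": -96,"tz": -120,"ty": -120,"rx": 0,"ry": 0,"rz": 0},
    {"tx": -96,"tz": -120,"ty": -120,"rx": 0,"ry": 0,"rz": 0},
    {"tx": -96,"tz": -120,"ty": -120,"rx": 0,"ry": 0,"rz": 0},
    {"tx": -117,"tz": -43.5,"ty": -120,"rx": 0,"ry": 0,"rz": 0},
    {"tx": -117,"tz": -43.5,"ty": -120,"rx": 0,"ry": 0,"rz": 0},
    {"tx": -117,"tz": -43.5,"ty": -120,"rx": 0,"ry": 0,"rz": 0},
  ],
)

```text
clock: 5.55
tool_pos: [0.4544, -0.0187, 0.0583]
orientation: [[0.941, -0.03, 0.336], [-0.028, -1.0, -0.01], [0.336, 0.001, -0.942]]
force: [-0.6, -0.2, -0.2]
grip_width: -0.0003
grasp_force: 0.0
```

Run:
```python
from h import *
rel([.575,-.020,.061],20)
```

```text
t [114.5  -2.3  38. ] r [ 0.1  0.4 -0.1]
```

drive_tool(
  series=[
    {"tx": 10,"tz": 3.4,"ty": 0,"rx": 0,"ry": 0,"rz": 0},
    {"tx": 20,"tz": 6.8,"ty": 0,"rx": 0,"ry": 0,"rz": 0},
    {"tx": 30,"tz": 10,"ty": 0,"rx": 0,"ry": 0,"rz": 0},
    {"tx": 40,"tz": 13.4,"ty": 0,"rx": 0,"ry": 0,"rz": 0},
    {"tx": 50,"tz": 16.8,"ty": 0,"rx": 0,"ry": 0,"rz": 0},
    {"tx": 60,"tz": 20,"ty": 0,"rx": 0,"ry": 0,"rz": 0},
    {"tx": 70,"tz": 23.4,"ty": 0,"rx": 0,"ry": 0,"rz": 0},
    {"tx": 80,"tz": 26.8,"ty": 0,"rx": 0,"ry": 0,"rz": 0},
    {"tx": 90,"tz": 30,"ty": 0,"rx": 0,"ry": 0,"rz": 0},
    {"tx": 98,"tz": 32.6,"ty": 0,"rx": 0,"ry": 0,"rz": 0},
    {"tx": 105,"tz": 35,"ty": 0,"rx": 0,"ry": 0,"rz": 0},
    {"tx": 110,"tz": 36.5,"ty": 0,"rx": 0,"ry": 0,"rz": 0},
    {"tx": 114,"tz": 38,"ty": 0,"rx": 0,"ry": 0,"rz": 0},
    {"tx": 117,"tz": 39,"ty": 0,"rx": 0,"ry": 0,"rz": 0},
    {"tx": 119,"tz": 39.7,"ty": 0,"rx": 0,"ry": 0,"rz": 0},
    {"tx": 119,"tz": 39.7,"ty": 0,"rx": 0,"ry": 0,"rz": 0},
  ],
)

```text
clock: 7.15
tool_pos: [0.5767, -0.021, 0.0635]
orientation: [[0.942, -0.029, 0.334], [-0.026, -1.0, -0.012], [0.334, 0.003, -0.943]]
force: [-11.0, 0.4, 7.2]
grip_width: -0.0
grasp_force: 5.9
```

drive_tool(
  series=[
    {"tx": -24,"tz": -9,"ty": 0,"rx": 0,"ry": 0,"rz": 0},
    {"tx": -24,"tz": -9,"ty": 0,"rx": 0,"ry": 0,"rz": 0},
    {"tx": 6,"tz": -92,"ty": 0,"rx": 0,"ry": 0,"rz": 0},
    {"tx": 6,"tz": -92,"ty": 0,"rx": 0,"ry": 0,"rz": 0},
    {"tx": 20,"tz": -130,"ty": 0,"rx": 0,"ry": 0,"rz": 0},
    {"tx": 20,"tz": -130,"ty": 0,"rx": 0,"ry": 0,"rz": 0},
  ],
)

```text
clock: 7.75
tool_pos: [0.5628, -0.0197, 0.2033]
orientation: [[0.933, -0.028, 0.36], [-0.026, -1.0, -0.011], [0.36, 0.001, -0.933]]
force: [-0.2, 0.5, 0.3]
grip_width: -0.0002
grasp_force: 0.0
```

Run:
```python
from h import *
im,d=r.grab_frame("top"); P=cloud("top",d).reshape(-1,3); cv2.imwrite("pics/t2.png",im[...,::-1])
for y in(-.18,-.14,-.1,-.06,-.03,.03,.075,.09,.109,.13,.15):
    S=P[abs(P[:,1]-y)<.005]
    o=[]
    for lo,hi in((.03,.06),(.084,.102)):
        Q=S[(S[:,2]>lo)&(S[:,2]<hi)&(S[:,0]>.44)&(S[:,0]<.63)]
        o.append(np.round(np.unique(np.round(Q[:,0],3)),3)[[0,-1]] if len(Q) else None)
    F=S[(S[:,2]<.08)&(S[:,2]>.06)&(S[:,0]>.5)&(S[:,0]<.63)]
    print(y,o,"floor",np.round([F[:,0].min(),F[:,0].max()],3) if len(F) else "")
s=r.state(); print(s["clock"],s["tool_pos"])
rel([.578,.108,.19],0)
```

```text
-0.18 [array([0.587, 0.587]), array([0.587, 0.629])] floor 
-0.14 [array([0.587, 0.588]), array([0.587, 0.626])] floor 
-0.1 [array([0.59, 0.59]), array([0.59 , 0.617])] floor 
-0.06 [array([0.59, 0.59]), array([0.59 , 0.625])] floor 
-0.03 [array([0.591, 0.591]), array([0.591, 0.62 ])] floor 
0.03 [array([0.593, 0.593]), array([0.593, 0.619])] floor [0.605 0.605]
0.075 [None, array([0.533, 0.625])] floor [0.549 0.607]
0.09 [None, array([0.535, 0.618])] floor [0.549 0.608]
0.109 [None, array([0.535, 0.629])] floor [0.552 0.608]
0.13 [None, array([0.535, 0.621])] floor [0.552 0.61 ]
0.15 [None, array([0.536, 0.623])] floor [0.552 0.61 ]
7.8 [ 0.56033625 -0.02013065  0.19998248]
t [   9.6 -128.6   14.2] r [  0.1 -20.8  -0. ]
```

View pics/t2.png

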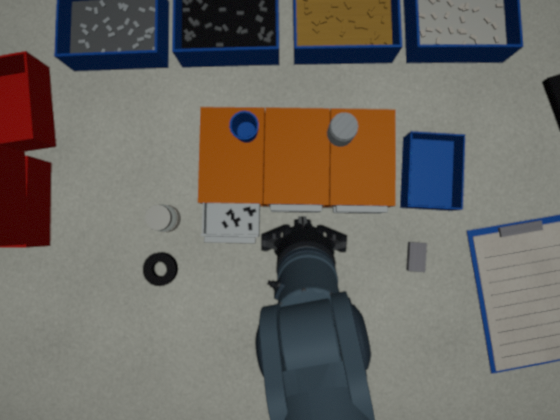

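Both low drawers are shut: their blocks line up with the top-row blocks at rows 207–210. The top drawer is at (231,222) with a 57 mm opening. The loose things have not moved.

drive_tool(
  series=[
    {"tx": 10,"ty": -128,"tz": 14,"rx": 0,"ry": -20.3,"rz": 0},
    {"tx": 10,"ty": -128,"tz": 14,"rx": 0,"ry": -20.3,"rz": 0},
    {"tx": 10,"ty": -128,"tz": 14,"rx": 0,"ry": -20.3,"rz": 0},
    {"tx": 10,"ty": -128,"tz": 14,"rx": 0,"ry": -20.3,"rz": 0},
    {"tx": 10,"ty": -128,"tz": 14,"rx": 0,"ry": -20.3,"rz": 0},
    {"tx": 10,"ty": -128,"tz": 14,"rx": 0,"ry": -20.3,"rz": 0},
    {"tx": 10,"ty": -128,"tz": 14,"rx": 0,"ry": -20.3,"rz": 0},
  ],
)

```text
clock: 8.5
tool_pos: [0.5729, 0.1049, 0.1839]
orientation: [[0.999, -0.032, -0.005], [-0.032, -1.0, -0.002], [-0.005, 0.002, -1.0]]
force: [-0.4, -0.1, -0.4]
grip_width: -0.0001
grasp_force: 0.0
```

Run:
```python
from h import *
rel([.578,.108,.099],0); rel([.502,.110,.099],0)
```

```text
t [ 5.5 -3.5 84.8] r [ 0.1  0.3 -0.2]
t [-70.5  -3.1  85.2] r [ 0.1  0.3 -0.2]
```

drive_tool(
  series=[
    {"tx": 6,"ty": -3,"tz": 0,"rx": 0,"ry": 0.3,"rz": 0},
    {"tx": 6,"ty": -3,"tz": 0,"rx": 0,"ry": 0.3,"rz": 0},
    {"tx": 6,"ty": -3,"tz": 25,"rx": 0,"ry": 0.3,"rz": 0},
    {"tx": 6,"ty": -3,"tz": 50,"rx": 0,"ry": 0.3,"rz": 0},
    {"tx": 6,"ty": -3,"tz": 70,"rx": 0,"ry": 0.3,"rz": 0},
    {"tx": 6,"ty": -3,"tz": 85,"rx": 0,"ry": 0.3,"rz": 0},
    {"tx": 6,"ty": -3,"tz": 85,"rx": 0,"ry": 0.3,"rz": 0},
  ],
)

```text
clock: 9.2
tool_pos: [0.5771, 0.109, 0.0971]
orientation: [[1.0, -0.029, -0.004], [-0.029, -1.0, -0.001], [-0.004, 0.002, -1.0]]
force: [-1.2, -0.5, -0.3]
grip_width: 0.0002
grasp_force: 0.0
```

drive_tool(
  series=[
    {"tx": -8,"ty": 0,"tz": 0,"rx": 0,"ry": 0,"rz": 0},
    {"tx": -14,"ty": 0,"tz": 0,"rx": 0,"ry": 0,"rz": 0},
    {"tx": -20,"ty": 0,"tz": 0,"rx": 0,"ry": 0,"rz": 0},
    {"tx": -27,"ty": 0,"tz": 0,"rx": 0,"ry": 0,"rz": 0},
    {"tx": -34,"ty": 0,"tz": 0,"rx": 0,"ry": 0,"rz": 0},
    {"tx": -41,"ty": 0,"tz": 0,"rx": 0,"ry": 0,"rz": 0},
    {"tx": -48,"ty": 0,"tz": 0,"rx": 0,"ry": 0,"rz": 0},
    {"tx": -54,"ty": 0,"tz": 0,"rx": 0,"ry": 0,"rz": 0},
    {"tx": -60,"ty": 0,"tz": 0,"rx": 0,"ry": 0,"rz": 0},
    {"tx": -65,"ty": 0,"tz": 0,"rx": 0,"ry": 0,"rz": 0},
    {"tx": -69,"ty": 0,"tz": 0,"rx": 0,"ry": 0,"rz": 0},
    {"tx": -72,"ty": 0,"tz": 0,"rx": 0,"ry": 0,"rz": 0},
    {"tx": -74,"ty": 0,"tz": 0,"rx": 0,"ry": 0,"rz": 0},
    {"tx": -74,"ty": 0,"tz": 0,"rx": 0,"ry": 0,"rz": 0},
  ],
)

```text
clock: 10.6
tool_pos: [0.5043, 0.1119, 0.099]
orientation: [[1.0, -0.029, -0.001], [-0.029, -1.0, -0.001], [-0.001, 0.001, -1.0]]
force: [1.7, -0.4, 0.2]
grip_width: -0.0
grasp_force: 0.3
```

Run:
```python
from h import *
s=r.state();print(s["tool_pos"],s["force"],s["moment"])
P=cloud("top",r.grab_frame("top")[1]).reshape(-1,3)
for y in(.065,.08,.14,.15):
    S=P[abs(P[:,1]-y)<.005]
    Q=S[(S[:,2]>.08)&(S[:,2]<.102)&(S[:,0]>.4)&(S[:,0]<.6)]; print(y,np.round(Q[:,0].min(),3) if len(Q) else None)
```

```text
[0.50425018 0.11185237 0.09902646] [ 1.70809244 -0.41026904  0.21589893] [ 0.0740045  -0.17573074 -0.04145859]
0.065 0.476
0.08 0.476
0.14 None
0.15 None
```

drive_tool(
  series=[
    {"tx": -2,"ty": 0,"tz": 0,"rx": 0,"ry": 0,"rz": 0},
    {"tx": -4,"ty": 0,"tz": 0,"rx": 0,"ry": 0,"rz": 0},
    {"tx": -5,"ty": 0,"tz": 0,"rx": 0,"ry": 0,"rz": 0},
    {"tx": -5,"ty": 0,"tz": 0,"rx": 0,"ry": 0,"rz": 0},
  ],
)

```text
clock: 11.05
tool_pos: [0.5037, 0.1117, 0.0998]
orientation: [[1.0, -0.03, 0.008], [-0.03, -1.0, 0.001], [0.008, -0.001, -1.0]]
force: [7.9, 0.6, -5.6]
grip_width: 0.0
grasp_force: 4.1
```

At the stop. I'll back off the plate, then lift.

drive_tool(
  series=[
    {"tx": 10,"ty": 0,"tz": 0,"rx": 0,"ry": 0,"rz": 0},
    {"tx": 20,"ty": 0,"tz": 0,"rx": 0,"ry": 0,"rz": 0},
    {"tx": 20,"ty": 0,"tz": 0,"rx": 0,"ry": 0,"rz": 0},
    {"tx": 20,"ty": 0,"tz": -40,"rx": 0,"ry": 0,"rz": 0},
    {"tx": 20,"ty": 0,"tz": -80,"rx": 0,"ry": 0,"rz": 0},
    {"tx": 20,"ty": 0,"tz": -120,"rx": 0,"ry": 0,"rz": 0},
    {"tx": 20,"ty": 0,"tz": -130,"rx": 0,"ry": 0,"rz": 0},
    {"tx": 20,"ty": 0,"tz": -130,"rx": 0,"ry": 0,"rz": 0},
    {"tx": 20,"ty": 0,"tz": -130,"rx": 0,"ry": 0,"rz": 0},
    {"tx": 20,"ty": 0,"tz": -130,"rx": 0,"ry": 0,"rz": 0},
  ],
)

```text
clock: 12.05
tool_pos: [0.5182, 0.111, 0.227]
orientation: [[1.0, -0.029, -0.004], [-0.029, -1.0, -0.001], [-0.004, 0.001, -1.0]]
force: [0.6, -0.6, -0.0]
grip_width: -0.0
grasp_force: 0.0
```

Run:
```python
from h import *
s=r.state();print(s["clock"],s["tool_pos"],s["force"],np.abs(s["joint_velocities"]).max())
im,d=r.grab_frame("top"); P=cloud("top",d).reshape(-1,3); cv2.imwrite("pics/t3.png",im[...,::-1])
for y in(-.17,-.14,-.05,-.02,.065,.08,.14,.15):
    S=P[abs(P[:,1]-y)<.005]
    Q=S[(S[:,2]>.03)&(S[:,2]<.102)&(S[:,0]>.44)&(S[:,0]<.6)]; print(y,np.round(Q[:,0].min(),3) if len(Q) else None)
```

```text
12.05 [0.51820802 0.11104542 0.22697725] [ 0.62671328 -0.58906503 -0.02741661] 0.0029116249934340974
-0.17 0.587
-0.14 0.587
-0.05 0.59
-0.02 0.591
0.065 0.474
0.08 0.474
0.14 0.548
0.15 0.552
```

View pics/t3.png

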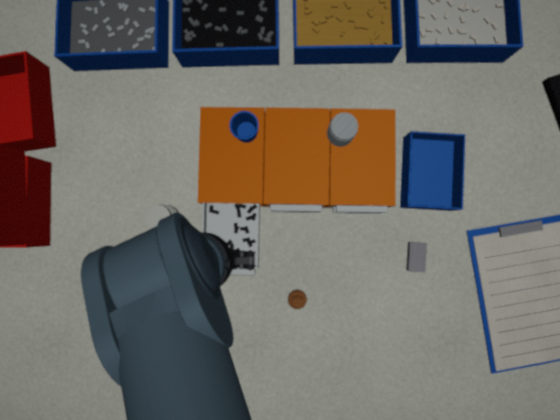

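The top drawer is fully open (front edge near row 273), its block at x 0.474 m, about 120 mm out. The two low drawers are shut and the arm is clear, so I'm handing in.

```bash
python3 -c "
from workcell import r
print(r.job_done())"
```

```text
the job is handed in; nothing more can be done
None
```

The job is handed in (no verdict came back): both bottom-row drawers measured shut, the top drawer measured about 120 mm open after being pushed from the inside, and the arm is clear of the rack.

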